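Hang the brush washer on its stand by the bail

TASK

The steel brush washer stands on the studio table with its wire bail folded down. While it stands there, swing the bail upright, then carry the washer level by it and hang it on the stand: the bail's wire laid over both arms and slid gently back, never forced, until it has dropped down fully home into the notches of both arms, and let go. Leave the jar, the brush pot and the palette knife alone.

Things in the scene. Friction and masses are not known exactly. Their poses are not given: they have to be found in the camera images.
- washer: Brush washer: closed round steel can with lid, 90 mm across, 88 mm high (lid 94 mm across, its knob to 97 mm), 0.4 to 0.65 kg. Origin: centre of the underside; z up. The bail hinges on ears at the sides, on an axis along the washer's y, 72 mm above the underside; folded, it lies towards the washer's -x side.
- bail (a joint): Angle of the wire bail: 0 lying level towards the washer's -x side, pi/2 upright, 3.1 level on the +x side. The hinge has a little friction (0.03 N m), enough that the bail stays where it is left.
- grip (a point): Middle of the bail's straight top bar, 85 mm from the hinge axis. The bail is a U of 5 mm round wire, its legs 104 mm apart, top bar along the washer's y. The middle 36 mm of the bar carries a wooden grip, 14 mm in diameter, that spins freely on the wire; the bare wire on either side of it is what rests on the stand's arms.
- stand: Fixed hanging stand: base plate 170 mm wide, post 20 mm thick, clamp block 100 mm wide at the top. Origin: on the table at the foot of the post; z up. Two level arms stick out of the block towards the stand's -x. A hung washer hangs under the arms, its top bar along the stand's y, wire centre 254.5 mm above the table. Keep the push of washer or bail against the stand under 20 N.
- block (a point): Point on the post's axis, level with the arms' flat tops, 262 mm above the table; axes as the stand's. The block's top is 8 mm higher, its clamp screws 16 mm. Two steel arms pass through the block at y = -34 and +34 mm, each 10 mm wide and 18 mm high; they also stick out a little behind it.
- middle (a point): Point midway between the arms, at the height of their tops, 100 mm in front of the post's axis. Each arm has a V-bottomed notch, 12 mm long, 11 mm deep; next, towards the post, a stop 5 mm thick rising 14 mm above the top. In front of the notch the top is flat for 67 mm to the free end. The arms slide as a pair: notch centres lie within 25 mm before or behind this point, unmeasured.
- jar: Bystander: closed jar, 60 mm across, 85 mm high; origin at the centre of its underside.
- brushpot: Bystander: metal pot 76 mm across, 100 mm high, with brushes standing up to 230 mm; origin at the centre of its underside.
- knife: Bystander: palette knife about 200 mm long lying flat on the table.
Mind the look-alikes: they are no part of the job. There is more than one size of the washer; the job needs the largest.

How it is judged:
By the outcome, as a careful person would: the job done as asked, in the order asked, and still so for the second after the job is handed in, with the robot touching nothing.
It also fails if it takes over 72 s, if anything falls off the work surface, if the arm or the gripper's body presses on something with over 40 N, if the wrist force passes 120 N, or if a joint passes its speed limit or range.

ROBOT

A 7-joint arm with a two-finger parallel gripper is mounted at the origin on the work surface. World frame = base frame: x ahead of the robot, y to its left, z up, the work surface at z = 0. Lengths are in m, angles in rad, forces in N, time in s.
With the tool pointing down it reaches from about 0.425 to 0.875 m from the base axis. Payload 4.7 kg.
Tool frame: the origin (TCP) lies at the centre of the arm's flange, where the gripper is bolted on; the fingertips stand 182 mm ahead of it and the grasp point (between the pads) lies ahead of it (ctrl.hold_point_z is the z of the grasp point in the tool frame, in m); z points along the fingers, y is the direction in which the jaws open and shut (so a half turn about z gives the same grasp; the last joint's range is limited). The gripper opens to 87 mm and grips with 3 to 60 N. Pads are 19 mm wide; open, the fingers measure 117 mm over their backs; the gripper's body (75 mm by 190 mm) begins 51 mm behind the grasp point.
Start: joints at [-1.201, 0.321, -0.07, 1.45, 0.023, 1.371, -0.057], TCP at [0.226, 0.609, 0.405] pointing down, gripper open.
Joint ranges: [-2.86, 2.86], [-0.3, 2.09], [-1.38, 1.24], [0.06, 2.45], [-1.56, 4.7], [0.09, 2.05], [-2.69, 2.69]. Speed limits (rad/s): [2.57, 2.57, 3.14, 3.14, 3.14, 3.14, 3.14].

INTERFACE

Orientations are given as a rotation vector (axis times angle).
In Python, from bench import get_state, imaging, workorder, ctrl gives the robot as it stands.
- The arm moves only by the tool step_arm, never from a script. Its argument "increments" is a list of rows, each an object of numbers: "claw": the opening, from 0 (shut) to 1 (fully open); "tx", "ty", "tz": the shift along the tool's x, y, z in m; "spin": the turn about the tool's z in degrees. A call has 1 to 8 rows; each row is the pose to reach, as a shift and turn from the pose commanded when the call began, along the tool's axes at that moment; what a row does not reach only later rows make up. A row lasts 1/12 s, in which the tool goes at most 41.7 mm and 7.16 degrees, less where a joint would pass 70% of its speed; a pose out of reach is approached as far as the arm can. A call with a gripper value outside its range is refused whole. The fingers move at their own pace and stop on an object; "force" is the grip in N (left out, the last holds). Time passes only in rows, so rows that repeat a pose let the fingers close. It gives the time, the measured TCP pose, the force and the opening at its end, in the units of the state.
- get_state(): the state, without advancing time (a new reading comes with each control period).
- imaging.get_image(name): name is "scene" or "top" or "wrist"; returns the picture (400x640x3 uint8, blue, green, red); there is no depth.
- imaging.camera_params(name): a dict with "intrinsics" (3x3 intrinsics, pixels), "camera_from_world" (4x4, takes a point from world to camera coordinates). Camera axes: x right, y down, z forward; pixel columns grow to the right and rows downward; lengths in m; the calibration is good to about 2 mm. A picture is of the moment at which its call begins: read the wrist's pose just before it. camera_params takes no time and is no camera call; for the wrist camera it gives the pose at the moment of the call.
- workorder.close_job(): hands the job in, once; it reports no verdict.
The state is a dict: "time": time; "joint_positions": joint angles; "qd": joint speeds; "joint_torque": joint torques, N m; "position": TCP position; "tool_rot": TCP orientation; "ft_force": force on the tool from outside, world axes, zero at the start; "torque": the same for the moment, N m; "grip_width": opening from 0.0 (shut) to 1.0 (fully open).
Only numpy, scipy, OpenCV 4.12 (cv2) and the standard library are available. Lean on these libraries where they do the work, as an engineer would, in place of code of your own. Each camera call takes 0.05 s, during which the arm holds its last target. There are 200 camera calls.

## Working session

There is one attempt and no reset: what is moved stays moved. The work goes in short steps, Python scripts to look and compute and a tool call to move; the robot and the scene stay as the last step left them, time stands still between calls to the robot, and variables do not carry over. Pictures are saved under pics/ and viewed, on a budget of 10 in all, crops included, one or two more only if the job needs it, and the job is handed in when it is done.

Besides the shell and the picture viewer there is one more tool, called as name(argument=value, ...) on one line, values as JSON. step_arm: Moves the arm, as the interface text tells. Its arguments: {"type":"object","properties":{"increments":{"type":"array"},"force":{"type":"number"}},"required":["increments"]}

```bash
ls; mkdir -p pics; python3 - <<'E'
from bench import get_state, imaging, ctrl
import cv2,numpy as np
print(get_state(), ctrl.hold_point_z)
for n in("scene","top"):
    cv2.imwrite(f"pics/{n}0.png",imaging.get_image(n))
    p=imaging.camera_params(n);print(n,np.round(p["intrinsics"],1).tolist(),np.round(p["camera_from_world"],4).tolist())
E
```

```text
pics
{'time': 0.0, 'joint_positions': array([-1.20091177,  0.32180172, -0.0700827 ,  1.45165337,  0.02257847,
        1.37077063, -0.05689972]), 'qd': array([ 5.91685670e-06, -8.89162538e-04, -1.20308182e-03, -1.28817694e-03,
        5.25615910e-04, -1.08457488e-03,  2.03824576e-04]), 'joint_torque': array([ 1.11337145e-04, -4.91291070e+01, -4.03765664e-01, -3.12535071e+01,
       -6.38781628e-02,  4.37754253e-02,  1.75299974e-04]), 'position': array([0.22636982, 0.60909646, 0.40368584]), 'tool_rot': array([-5.55840008e-01, -3.09177225e+00,  2.87293556e-03]), 'ft_force': array([ 0.20893282, -0.62894491,  0.10487303]), 'torque': array([-0.02176528, -0.01828158,  0.04810652]), 'grip_width': 0.997334827477616} 0.1635
scene [[381.2, 0.0, 317.6], [0.0, 381.2, 201.9], [0.0, 0.0, 1.0]] [[-0.6579, 0.7531, 0.0075, 0.4299], [0.6411, 0.5652, -0.5191, -0.2638], [-0.3952, -0.3367, -0.8547, 1.1905], [0.0, 0.0, 0.0, 1.0]]
top [[425.7, 0.0, 323.1], [0.0, 425.7, 200.3], [0.0, 0.0, 1.0]] [[-0.1842, -0.9829, -0.0043, 0.0729], [-0.9603, 0.1809, -0.2124, 0.6336], [0.2095, -0.035, -0.9772, 0.8481], [0.0, 0.0, 0.0, 1.0]]
```

View pics/scene0.png

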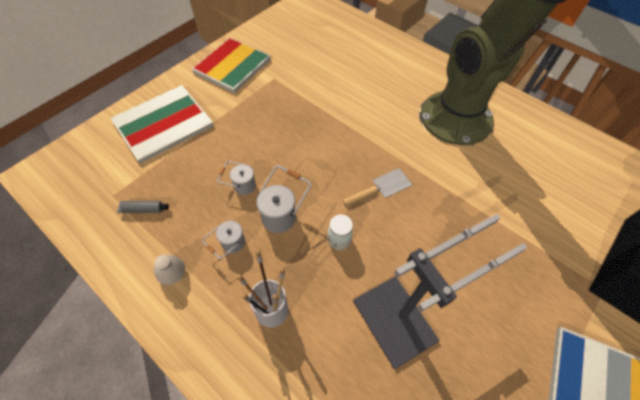

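View pics/top0.png

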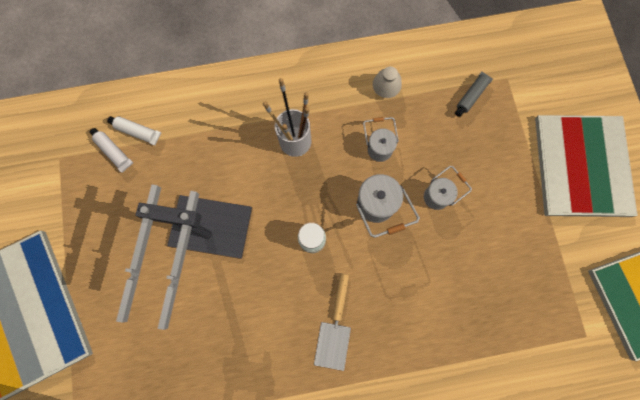

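The three washers in the top view are at (381,198), (383,145) and (442,192). The one at (381,198), which is (276,205) in the scene view, is the largest. I'll confirm that in an enlarged crop.

```bash
python3 - <<'E'
import cv2,numpy as np
t=cv2.imread("pics/top0.png")
a=cv2.resize(t[110:250,340:480],None,fx=4,fy=4,interpolation=cv2.INTER_CUBIC)
cv2.imwrite("pics/c_w.png",a)
b=cv2.resize(t[175:335,100:260],None,fx=3.75,fy=3.75,interpolation=cv2.INTER_CUBIC)
cv2.imwrite("pics/c_s.png",b)
E
```

```text
(no output)
```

View pics/c_w.png

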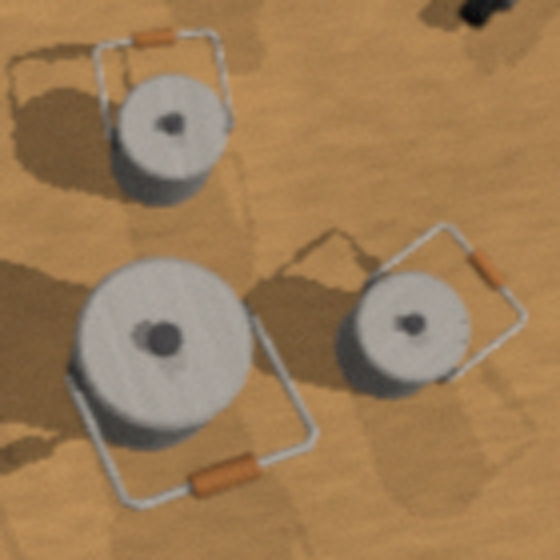

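View pics/c_s.png

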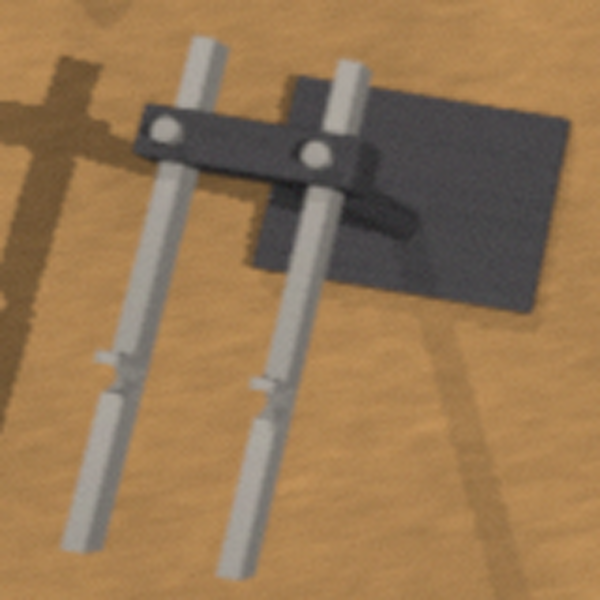

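The crop confirms it: the big can has its lid centre at top (381,195) and its grip at (396,229), and the other two are clearly smaller. On the stand, the arm ends are at about (121,322) and (162,329), the notch front edges at about (130,280) and (170,287), and the screws at (144,209) and (184,216).

```bash
cat > h.py <<'E'
from bench import get_state, imaging, ctrl
import cv2,numpy as np
from scipy.optimize import least_squares
from scipy.spatial.transform import Rotation as R
def proj(n,P,cp=None):
    p=cp or imaging.camera_params(n);T=np.array(p["camera_from_world"]);K=np.array(p["intrinsics"])
    q=(T[:3,:3]@np.atleast_2d(P).T).T+T[:3,3];q=q@K.T
    return q[:,:2]/q[:,2:]
def ray(n,uv,z,cp=None):
    p=cp or imaging.camera_params(n);T=np.array(p["camera_from_world"]);K=np.array(p["intrinsics"])
    d=T[:3,:3].T@np.linalg.solve(K,[*uv,1]);c=-T[:3,:3].T@T[:3,3]
    return c+d*(z-c[2])/d[2]
def place(x,y,a,L):
    c,s=np.cos(a),np.sin(a);L=np.array(L,float)
    return np.c_[x+c*L[:,0]-s*L[:,1],y+s*L[:,0]+c*L[:,1],L[:,2]]
E
python3 - <<'E'
from h import *
w=np.array([[165,338],[165,344],[224,475],[138,503],[314,437]])/4+[340,110]
W=np.array([[0,0,.097],[0,0,.088],[-.085,0,.072],[-.0875,-.052,.072],[-.0875,.052,.072]])
# bar end on image-left is world +y; -x towards robot -> washer y ~ world y
W[3,1],W[4,1]=.0545,-.0545
f=lambda v:(proj("top",place(*v,W))-w).ravel()
x0=ray("top",w[0],.097);r=least_squares(f,[x0[0],x0[1],0]);print("washer",r.x,np.round(r.fun,1))
print("grip",place(*r.x,W[2:3]))
s=np.array([[78,550],[231,577],[113,393],[263,420],[166,128],[316,153]])/3.75+[100,175]
def S(o):return [[o-.173,.034,.262],[o-.173,-.034,.262],[o-.106,.034,.262],[o-.106,-.034,.262],[0,.034,.278],[0,-.034,.278]]
g=lambda v:(proj("top",place(*v[:3],S(v[3])))-s).ravel()
r2=least_squares(g,[.6,.4,0,0]);print("stand",r2.x,np.round(r2.fun,1))
v=r2.x
print("notch mid",place(*v[:3],[[v[3]-.1,0,.2545]]),"end mid",place(*v[:3],[[v[3]-.173,0,.2545]]))
print("scene chk",proj("scene",place(*r.x,W[[0,2]])),proj("scene",place(*v[:3],S(v[3]))))
print("pot",ray("top",(293,130),.1),"jar",ray("top",(311,236),.085),"small",ray("top",(382,141),.06),ray("top",(442,190),.06))
st=get_state();print(R.from_rotvec(st["tool_rot"]).as_matrix().round(4),imaging.camera_params("wrist"))
E
```

```text
washer [ 0.62719379 -0.16674735  0.22827946] [-0.4 -3.5 -1.  -4.   0.5  0.9 -0.8  5.3  1.7  1.2]
grip [[ 0.54439893 -0.18598302  0.072     ]]
stand [ 0.61942583  0.22220786 -0.34554023 -0.00901361] [-1.   0.3 -0.2  0.2  0.4 -0.1  1.1 -0.5 -0.3  0.1  0.  -0.1]
notch mid [[0.51685573 0.25913132 0.2545    ]] end mid [[0.44817057 0.28385679 0.2545    ]]
scene chk [[272.85849309 199.25487352]
 [291.17260579 179.51586683]] [[523.97156024 243.12155351]
 [497.3014578  213.96439309]
 [495.60098107 260.10340763]
 [469.52170106 229.46645931]
 [446.13586026 288.27757216]
 [420.65182363 254.26339928]]
pot [ 0.79360229 -0.0091614   0.1       ] jar [ 0.56266181 -0.00623918  0.085     ] small [ 0.74698033 -0.20036611  0.06      ] [ 0.61245804 -0.30483739  0.06      ]
[[-9.373e-01  3.484e-01 -5.000e-04]
 [ 3.484e-01  9.373e-01 -1.700e-03]
 [-1.000e-04 -1.800e-03 -1.000e+00]] {'intrinsics': array([[346.57688483,   0.        , 317.9242908 ],
       [  0.        , 346.57688483, 194.04519802],
       [  0.        ,   0.        ,   1.        ]]), 'camera_from_world': array([[ 0.34858953,  0.93727255, -0.00234508, -0.64803341],
       [ 0.90688415, -0.33665342,  0.25342774, -0.02993278],
       [ 0.23674138, -0.09046897, -0.96735148,  0.39043935],
       [ 0.        ,  0.        ,  0.        ,  1.        ]])}
```

```bash
cat > fitw.py <<'E'
from h import *
w=np.array([[165,344],[224,475],[140,500],[312,436],[73,378],[250,315]])/4+[340,110]
def W(b,s=1):
    c,q=np.cos(b),np.sin(b)
    return [[0,0,.088*s],[-.085*s*c,0,.072*s+.085*s*q],[-.084*s*c,.051*s,.072*s+.084*s*q],[-.084*s*c,-.051*s,.072*s+.084*s*q],[0,.052*s,.072*s],[0,-.052*s,.072*s]]
for fs in (0,1):
  f=lambda v:(proj("top",place(*v[:3],W(v[3],v[4] if fs else 1)))-w).ravel()
  r=least_squares(f,[.62,-.167,.22,0,1]);v=r.x;print("washer",v,np.round(r.fun,1))
  print("grip",place(*v[:3],W(v[3])[1:2]),proj("scene",place(*v[:3],W(v[3]))))
T=imaging.camera_params("top")["camera_from_world"];print(-T[:3,:3].T@T[:3,3])
E
python3 fitw.py
python3 - <<'E'
import cv2
t=cv2.imread("pics/scene0.png")
cv2.imwrite("pics/c_w2.png",cv2.resize(t[150:250,230:330],None,fx=5.5,fy=5.5,interpolation=cv2.INTER_CUBIC))
E
```

```text
washer [ 0.62009639 -0.1673977   0.16462695  0.42664544  1.        ] [ 0.  -0.9  0.6 -0.8 -2.   1.1  1.6  0.  -0.6  0.5  0.3 -0. ]
grip [[ 0.54376209 -0.18007916  0.10717464]] [[275.0682082  199.18406224]
 [292.35080218 172.57617576]
 [309.54802149 181.953349  ]
 [275.25722714 164.15889868]
 [293.21287649 212.28418236]
 [258.57724686 193.17974028]]
washer [ 0.62040308 -0.16840367  0.17227948  0.35643727  0.95900319] [ 0.2 -0.7  0.4 -0.9 -0.9  0.8  0.1  0.2  0.8  0.4 -0.5  0.2]
grip [[ 0.54192488 -0.18205922  0.1016597 ]] [[274.68360726 199.03170843]
 [292.38345727 172.99125708]
 [309.54988544 182.19570706]
 [275.3034323  164.71982362]
 [292.91416471 212.00778373]
 [258.11343143 193.14705777]]
[ 0.4441515  -0.01332998  0.96359878]
```

View pics/c_w2.png

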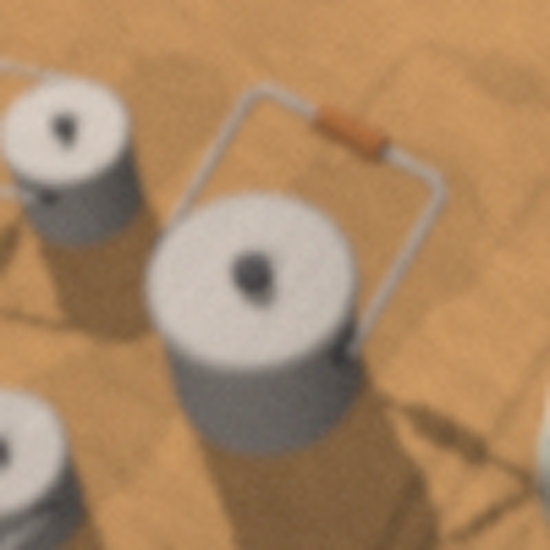

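```bash
cat >> fitw.py <<'E'
w2=np.array([[252,281],[351,133],[255,92],[438,188],[350,350]])/5.5+[230,150]
f=lambda v:np.r_[(proj("top",place(*v[:3],W(v[3])))-w).ravel(),(proj("scene",place(*v[:3],W(v[3])))[[0,1,3,2,4]]-w2).ravel()]
r=least_squares(f,[.62,-.167,.22,.4]);v=r.x;print("JOINT",v,np.round(r.fun,1))
print("grip",place(*v[:3],W(v[3])[1:2]),"upright",v[:2],.157)
print(R.from_rotvec(get_state()["tool_rot"]).as_matrix().round(3))
E
python3 fitw.py | sed -n '/JOINT/,$p'
```

```text
JOINT [ 0.62177761 -0.1662816   0.16756903  0.35684609] [-0.7 -1.5 -0.  -0.1 -2.4  1.8  0.8  0.7 -1.2 -0.1 -0.4 -0.7 -0.9 -1.2
 -1.1 -0.3 -0.7 -1.2  0.3 -1.  -0.5 -0.7]
grip [[ 0.54324792 -0.17956531  0.10169226]] upright [ 0.62177761 -0.1662816 ] 0.157
[[-0.937  0.348 -0.001]
 [ 0.348  0.937 -0.002]
 [-0.    -0.002 -1.   ]]
```

step_arm(increments=[{"tz": -0.04},{"tz": -0.08},{"tz": -0.12},{"tz": -0.12,"tx": -0.035,"ty": -0.02,"spin": 7},{"tz": -0.12,"tx": -0.07,"ty": -0.04,"spin": 14},{"tz": -0.12,"tx": -0.105,"ty": -0.06,"spin": 21},{"tz": -0.12,"tx": -0.14,"ty": -0.08,"spin": 28},{"tz": -0.12,"tx": -0.175,"ty": -0.1,"spin": 35}], force=25)

```text
invalid input at $.increments[0]: expected keys claw, tx, ty, tz, spin
```

```bash
cat > go.py <<'E'
# usage: go.py x y z yaw_deg_of_tool_y   (grasp-point target) -> shift in tool axes
from h import *
import sys
x,y,z,a=map(float,sys.argv[1:5]);s=get_state();M=R.from_rotvec(s["tool_rot"]).as_matrix()
p=s["position"]+M[:,2]*ctrl.hold_point_z
ya=np.degrees(np.arctan2(M[1,1],M[0,1]))
d=M.T@(np.array([x,y,z])-p)
print("t",round(s["time"],2),"gp",p.round(4),"yaw",ya.round(2),"tilt",M[:,2].round(4),"F",s["ft_force"].round(2),"w",round(s["grip_width"],3),"q",s["joint_positions"].round(2))
print("shift t",d.round(4),"norm",np.linalg.norm(d).round(3),"spin",round((ya-a+180)%360-180,2))
E
python3 go.py 0.50 -0.185 0.25 9.6
```

```text
t 0.1 gp [0.2263 0.6088 0.2402] yaw 69.61 tilt [-5.0e-04 -1.7e-03 -1.0e+00] F [-0.46  0.23  0.4 ] w 1.002 q [-1.2   0.32 -0.07  1.45  0.02  1.37 -0.06]
shift t [-0.5331 -0.6488 -0.0086] norm 0.84 spin 60.01
```

step_arm(increments=[{"claw": 1,"tx": 0,"ty": 0,"tz": -0.04,"spin": 0},{"claw": 1,"tx": 0,"ty": 0,"tz": -0.08,"spin": 0},{"claw": 1,"tx": 0,"ty": 0,"tz": -0.12,"spin": 0},{"claw": 1,"tx": -0.035,"ty": -0.02,"tz": -0.12,"spin": 7},{"claw": 0.8,"tx": -0.07,"ty": -0.04,"tz": -0.12,"spin": 14},{"claw": 0.6,"tx": -0.105,"ty": -0.06,"tz": -0.12,"spin": 21},{"claw": 0.5,"tx": -0.14,"ty": -0.08,"tz": -0.12,"spin": 28},{"claw": 0.4,"tx": -0.175,"ty": -0.1,"tz": -0.12,"spin": 35}], force=25)

```text
time: 0.77
position: [0.3565, 0.4528, 0.5244]
tool_rot: [-1.468, -2.777, 0.001]
ft_force: [1.4, 1.4, -0.2]
grip_width: 0.781
```

```bash
python3 go.py 0.53 -0.18 0.26 9.6
```

```text
t 0.77 gp [0.3565 0.4528 0.3609] yaw 34.28 tilt [-3.e-04 -3.e-04 -1.e+00] F [ 1.43  1.4  -0.16] w 0.781 q [-1.04  0.13  0.1   1.44 -0.01  1.57 -0.34]
shift t [-0.6206 -0.2131  0.1011] norm 0.664 spin 24.68
```

step_arm(increments=[{"claw": 0.4,"tx": -0.04,"ty": -0.013,"tz": 0,"spin": 4},{"claw": 0.4,"tx": -0.08,"ty": -0.027,"tz": 0,"spin": 8},{"claw": 0.4,"tx": -0.12,"ty": -0.04,"tz": 0,"spin": 12},{"claw": 0.4,"tx": -0.155,"ty": -0.053,"tz": 0,"spin": 16},{"claw": 0.4,"tx": -0.194,"ty": -0.067,"tz": 0,"spin": 19},{"claw": 0.4,"tx": -0.233,"ty": -0.08,"tz": 0,"spin": 22},{"claw": 0.4,"tx": -0.272,"ty": -0.093,"tz": 0,"spin": 24},{"claw": 0.4,"tx": -0.31,"ty": -0.106,"tz": 0,"spin": 24.7}])

```text
time: 1.43
position: [0.4445, 0.1369, 0.5246]
tool_rot: [-2.023, -2.403, -0.0]
ft_force: [0.1, 0.0, -0.1]
grip_width: 0.403
```

step_arm(increments=[{"claw": 0.4,"tx": -0.04,"ty": 0.004,"tz": 0,"spin": 0},{"claw": 0.4,"tx": -0.08,"ty": 0.008,"tz": 0,"spin": 0},{"claw": 0.4,"tx": -0.12,"ty": 0.012,"tz": 0.01,"spin": 0},{"claw": 0.4,"tx": -0.16,"ty": 0.016,"tz": 0.02,"spin": 0},{"claw": 0.4,"tx": -0.2,"ty": 0.02,"tz": 0.03,"spin": 0},{"claw": 0.4,"tx": -0.24,"ty": 0.024,"tz": 0.04,"spin": 0},{"claw": 0.4,"tx": -0.28,"ty": 0.028,"tz": 0.05,"spin": 0},{"claw": 0.4,"tx": -0.31,"ty": 0.031,"tz": 0.07,"spin": 0}])

```text
time: 2.1
position: [0.5285, -0.1646, 0.456]
tool_rot: [2.022, 2.399, 0.002]
ft_force: [0.1, 0.0, 0.3]
grip_width: 0.399
```

```bash
python3 go.py 0.5432 -0.1796 0.26 9.6; python3 - <<'E'
from h import *
cp=imaging.camera_params("wrist");cv2.imwrite("pics/w1.png",imaging.get_image("wrist"))
np.savez("cp1.npz",**cp)
print(proj("wrist",[[.5432,-.1796,.1017],[.6218,-.1663,.088]],cp))
E
```

```text
t 2.1 gp [ 0.5292 -0.1649  0.2925] yaw 9.77 tilt [ 0.0039 -0.0015 -1.    ] F [0.05 0.   0.25] w 0.399 q [-0.46  0.1   0.78  1.64 -0.07  1.42  0.49]
shift t [-0.0168  0.0112  0.0325] norm 0.038 spin 0.17
[[329.93672017 191.58343268]
 [406.49061202 188.41134848]]
```

View pics/w1.png

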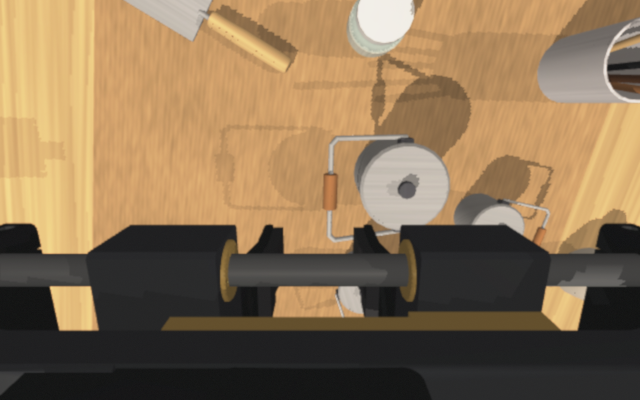

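The wrist view puts the grip at (330,191) and the lid centre at (405,187). Both are within 2 px of the prediction, so I'm descending onto the grip.

step_arm(increments=[{"claw": 0.36,"tx": -0.017,"ty": 0.011,"tz": 0.03,"spin": 0},{"claw": 0.36,"tx": -0.017,"ty": 0.011,"tz": 0.065,"spin": 0},{"claw": 0.36,"tx": -0.017,"ty": 0.011,"tz": 0.1,"spin": 0},{"claw": 0.36,"tx": -0.017,"ty": 0.011,"tz": 0.125,"spin": 0},{"claw": 0.36,"tx": -0.017,"ty": 0.011,"tz": 0.14,"spin": 0},{"claw": 0.36,"tx": -0.017,"ty": 0.011,"tz": 0.145,"spin": 0},{"claw": 0.36,"tx": -0.017,"ty": 0.011,"tz": 0.145,"spin": 0}])

```text
time: 2.73
position: [0.5416, -0.1752, 0.3082]
tool_rot: [-2.019, -2.403, 0.003]
ft_force: [-0.2, 0.5, 0.1]
grip_width: 0.364
```

```bash
python3 go.py 0.5432 -0.1796 0.106 9.6
```

```text
t 2.73 gp [ 0.5411 -0.1752  0.1447] yaw 9.92 tilt [-3.3e-03  2.0e-04 -1.0e+00] F [-0.16  0.47  0.08] w 0.364 q [-0.39  0.27  0.77  1.8  -0.2   1.16  0.61]
shift t [-0.0047  0.0014  0.0387] norm 0.039 spin 0.32
```

step_arm(increments=[{"claw": 0.36,"tx": -0.005,"ty": 0.001,"tz": 0.01,"spin": 0},{"claw": 0.36,"tx": -0.005,"ty": 0.001,"tz": 0.025,"spin": 0},{"claw": 0.36,"tx": -0.005,"ty": 0.001,"tz": 0.034,"spin": 0},{"claw": 0.36,"tx": -0.005,"ty": 0.001,"tz": 0.039,"spin": 0},{"claw": 0.36,"tx": -0.005,"ty": 0.001,"tz": 0.039,"spin": 0},{"claw": 0.25,"tx": -0.005,"ty": 0.001,"tz": 0.039,"spin": 0},{"claw": 0.1,"tx": -0.005,"ty": 0.001,"tz": 0.039,"spin": 0},{"claw": 0.1,"tx": -0.005,"ty": 0.001,"tz": 0.039,"spin": 0}], force=15)

```text
time: 3.4
position: [0.5444, -0.1805, 0.2716]
tool_rot: [2.02, 2.404, 0.001]
ft_force: [0.6, 0.1, -0.5]
grip_width: 0.214
```

step_arm(increments=[{"claw": 0.05,"tx": 0,"ty": 0,"tz": 0,"spin": 0},{"claw": 0.05,"tx": 0,"ty": 0,"tz": 0,"spin": 0},{"claw": 0.05,"tx": 0,"ty": 0,"tz": 0,"spin": 0}])

```text
time: 3.65
position: [0.5441, -0.1805, 0.2711]
tool_rot: [2.021, 2.404, 0.001]
ft_force: [0.9, -0.4, -0.3]
grip_width: 0.154
```

```bash
python3 go.py 0.5432 -0.1796 0.106 9.6
```

```text
t 3.65 gp [ 0.5443 -0.1805  0.1076] yaw 9.91 tilt [ 7.e-04 -1.e-04 -1.e+00] F [ 0.9  -0.43 -0.25] w 0.154 q [-0.37  0.32  0.75  1.83 -0.25  1.09  0.65]
shift t [ 0.0011 -0.0009  0.0016] norm 0.002 spin 0.31
```

step_arm(increments=[{"claw": 0.05,"tx": 0,"ty": 0.0024,"tz": -0.006,"spin": 0},{"claw": 0.05,"tx": 0,"ty": 0.0054,"tz": -0.0117,"spin": 0},{"claw": 0.05,"tx": 0,"ty": 0.0087,"tz": -0.0172,"spin": 0},{"claw": 0.05,"tx": 0,"ty": 0.0125,"tz": -0.0224,"spin": 0},{"claw": 0.05,"tx": 0,"ty": 0.0166,"tz": -0.0274,"spin": 0},{"claw": 0.05,"tx": 0,"ty": 0.0211,"tz": -0.032,"spin": 0},{"claw": 0.05,"tx": 0,"ty": 0.026,"tz": -0.0362,"spin": 0},{"claw": 0.05,"tx": 0,"ty": 0.0311,"tz": -0.0401,"spin": 0}], force=5)

```text
time: 4.32
position: [0.5751, -0.1748, 0.3111]
tool_rot: [-2.021, -2.405, 0.0]
ft_force: [1.3, -0.2, -2.8]
grip_width: 0.161
```

```bash
python3 go.py 0.6218 -0.1663 0.162 9.6
```

```text
t 4.32 gp [ 0.5751 -0.1748  0.1476] yaw 9.93 tilt [-2.e-04  1.e-04 -1.e+00] F [ 1.3  -0.17 -2.84] w 0.161 q [-0.37  0.34  0.75  1.72 -0.25  1.18  0.62]
shift t [ 0.0003  0.0475 -0.0144] norm 0.05 spin 0.33
```

step_arm(increments=[{"claw": 0.05,"tx": 0,"ty": 0.0055,"tz": -0.0025,"spin": 0},{"claw": 0.05,"tx": 0,"ty": 0.0112,"tz": -0.0055,"spin": 0},{"claw": 0.05,"tx": 0,"ty": 0.017,"tz": -0.008,"spin": 0},{"claw": 0.05,"tx": 0,"ty": 0.0232,"tz": -0.01,"spin": 0},{"claw": 0.05,"tx": 0,"ty": 0.0293,"tz": -0.0115,"spin": 0},{"claw": 0.05,"tx": 0,"ty": 0.0357,"tz": -0.0125,"spin": 0},{"claw": 0.05,"tx": 0,"ty": 0.042,"tz": -0.013,"spin": 0},{"claw": 0.05,"tx": 0,"ty": 0.048,"tz": -0.013,"spin": 0}])

```text
time: 4.98
position: [0.6228, -0.167, 0.3244]
tool_rot: [2.021, 2.404, 0.0]
ft_force: [0.4, -1.9, 2.0]
grip_width: 0.158
```

step_arm(increments=[{"claw": 0.05,"tx": 0,"ty": 0,"tz": 0,"spin": 0},{"claw": 0.05,"tx": 0,"ty": 0,"tz": 0,"spin": 0}])

```text
time: 5.15
position: [0.6226, -0.167, 0.3243]
tool_rot: [2.02, 2.404, 0.0]
ft_force: [-0.1, -2.1, 2.4]
grip_width: 0.154
```

```bash
python3 go.py 0.6218 -0.1663 0.157 9.6; python3 - <<'E'
from h import *
a=imaging.get_image("scene")[130:280,200:350];b=imaging.get_image("top")[120:270,310:460]
cv2.imwrite("pics/up.png",cv2.resize(np.hstack([a,b]),None,fx=2.65,fy=2.65,interpolation=cv2.INTER_CUBIC))
E
```

```text
t 5.15 gp [ 0.6228 -0.1671  0.1608] yaw 9.92 tilt [ 1.3e-03 -8.0e-04 -1.0e+00] F [-0.06 -2.1   2.45] w 0.154 q [-0.34  0.43  0.73  1.59 -0.3   1.24  0.61]
shift t [ 0.0009 -0.0008  0.0038] norm 0.004 spin 0.32
```

View pics/up.png

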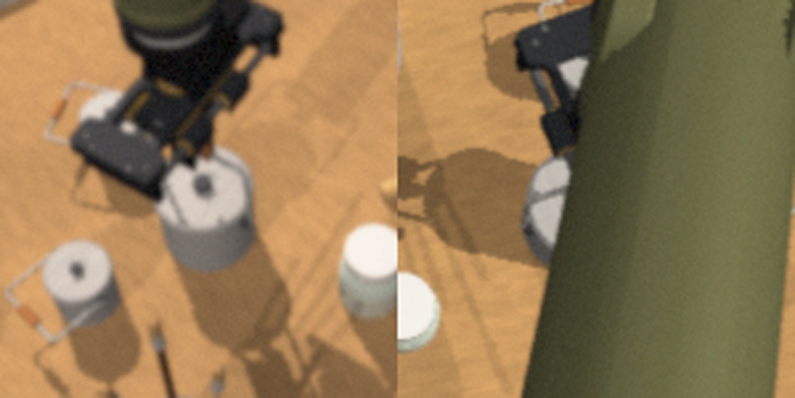

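The bail is upright with the grip between the fingers, the washer is standing and the jar is clear. Next I firm up the grip and lift.

step_arm(increments=[{"claw": 0.02,"tx": 0,"ty": 0,"tz": 0,"spin": 0},{"claw": 0.02,"tx": 0,"ty": 0,"tz": 0,"spin": 0},{"claw": 0.02,"tx": 0,"ty": 0,"tz": -0.002,"spin": 0},{"claw": 0.02,"tx": 0,"ty": 0,"tz": -0.005,"spin": 0},{"claw": 0.02,"tx": 0,"ty": 0,"tz": -0.01,"spin": 0},{"claw": 0.02,"tx": 0,"ty": 0,"tz": -0.018,"spin": 0},{"claw": 0.02,"tx": 0,"ty": 0,"tz": -0.028,"spin": 0},{"claw": 0.02,"tx": 0,"ty": 0,"tz": -0.04,"spin": 0}], force=40)

```text
time: 5.92
position: [0.6217, -0.1664, 0.3641]
tool_rot: [-2.02, -2.404, 0.001]
ft_force: [1.1, -0.4, -4.5]
grip_width: 0.144
```

step_arm(increments=[{"claw": 0.02,"tx": 0,"ty": 0,"tz": -0.012,"spin": 0},{"claw": 0.02,"tx": 0,"ty": 0,"tz": -0.026,"spin": 0},{"claw": 0.02,"tx": 0,"ty": 0,"tz": -0.042,"spin": 0},{"claw": 0.02,"tx": 0,"ty": 0,"tz": -0.06,"spin": 0},{"claw": 0.02,"tx": 0,"ty": 0,"tz": -0.076,"spin": 0},{"claw": 0.02,"tx": 0,"ty": 0,"tz": -0.088,"spin": 0},{"claw": 0.02,"tx": 0,"ty": 0,"tz": -0.096,"spin": 0},{"claw": 0.02,"tx": 0,"ty": 0,"tz": -0.1,"spin": 0}])

```text
time: 6.58
position: [0.622, -0.1671, 0.4657]
tool_rot: [2.02, 2.403, 0.002]
ft_force: [0.6, -0.2, -6.1]
grip_width: 0.147
```

```bash
python3 go.py 0.40 0.301 0.30 -19.8
```

```text
t 6.58 gp [ 0.6223 -0.1671  0.3022] yaw 9.9 tilt [ 2.2e-03 -2.0e-04 -1.0e+00] F [ 0.59 -0.15 -6.11] w 0.147 q [-0.36  0.35  0.77  1.4  -0.24  1.49  0.57]
shift t [ 0.4994 -0.1385  0.0016] norm 0.518 spin 29.7
```

step_arm(increments=[{"claw": 0.02,"tx": 0,"ty": 0,"tz": -0.012,"spin": 0},{"claw": 0.02,"tx": 0,"ty": 0,"tz": -0.032,"spin": 0},{"claw": 0.02,"tx": 0.002,"ty": 0,"tz": -0.057,"spin": 0},{"claw": 0.02,"tx": 0.006,"ty": -0.002,"tz": -0.085,"spin": 1},{"claw": 0.02,"tx": 0.012,"ty": -0.004,"tz": -0.112,"spin": 2},{"claw": 0.02,"tx": 0.02,"ty": -0.006,"tz": -0.137,"spin": 3},{"claw": 0.02,"tx": 0.031,"ty": -0.009,"tz": -0.155,"spin": 4},{"claw": 0.02,"tx": 0.045,"ty": -0.013,"tz": -0.165,"spin": 5}])

```text
time: 7.25
position: [0.601, -0.1254, 0.6315]
tool_rot: [2.126, 2.309, 0.001]
ft_force: [0.1, -0.2, -6.7]
grip_width: 0.145
```

step_arm(increments=[{"claw": 0.02,"tx": 0.017,"ty": -0.004,"tz": 0,"spin": 1.5},{"claw": 0.02,"tx": 0.037,"ty": -0.008,"tz": 0,"spin": 3},{"claw": 0.02,"tx": 0.058,"ty": -0.012,"tz": 0,"spin": 4.5},{"claw": 0.02,"tx": 0.08,"ty": -0.015,"tz": 0,"spin": 6},{"claw": 0.02,"tx": 0.102,"ty": -0.019,"tz": 0,"spin": 7.5},{"claw": 0.02,"tx": 0.124,"ty": -0.023,"tz": 0,"spin": 9},{"claw": 0.02,"tx": 0.146,"ty": -0.028,"tz": 0,"spin": 10.5},{"claw": 0.02,"tx": 0.168,"ty": -0.032,"tz": 0,"spin": 12}])

```text
time: 7.92
position: [0.5545, 0.0407, 0.6289]
tool_rot: [-2.356, -2.077, 0.001]
ft_force: [0.6, -0.2, -5.4]
grip_width: 0.148
```

```bash
python3 go.py 0.377 0.309 0.465 -19.8
```

```text
t 7.92 gp [0.5543 0.0407 0.4654] yaw -7.19 tilt [-8.e-04 -0.e+00 -1.e+00] F [ 0.58 -0.16 -5.37] w 0.148 q [-0.74  0.12  0.71  1.28 -0.08  1.77 -0.18]
shift t [ 0.244  -0.2095  0.0005] norm 0.322 spin 12.61
```

step_arm(increments=[{"claw": 0.02,"tx": 0.019,"ty": -0.011,"tz": 0,"spin": 1},{"claw": 0.02,"tx": 0.037,"ty": -0.025,"tz": 0,"spin": 2},{"claw": 0.02,"tx": 0.055,"ty": -0.041,"tz": 0,"spin": 3},{"claw": 0.02,"tx": 0.073,"ty": -0.057,"tz": 0,"spin": 4},{"claw": 0.02,"tx": 0.091,"ty": -0.073,"tz": 0,"spin": 5},{"claw": 0.02,"tx": 0.108,"ty": -0.089,"tz": 0,"spin": 6},{"claw": 0.02,"tx": 0.125,"ty": -0.105,"tz": 0,"spin": 7},{"claw": 0.02,"tx": 0.141,"ty": -0.121,"tz": 0,"spin": 8}])

```text
time: 8.58
position: [0.4515, 0.1954, 0.6289]
tool_rot: [-2.495, -1.909, 0.001]
ft_force: [-0.0, 1.1, -6.1]
grip_width: 0.146
```

step_arm(increments=[{"claw": 0.02,"tx": 0.015,"ty": -0.017,"tz": 0,"spin": 0.8},{"claw": 0.02,"tx": 0.029,"ty": -0.033,"tz": 0,"spin": 1.5},{"claw": 0.02,"tx": 0.042,"ty": -0.048,"tz": 0,"spin": 2.2},{"claw": 0.02,"tx": 0.055,"ty": -0.062,"tz": 0,"spin": 2.9},{"claw": 0.02,"tx": 0.066,"ty": -0.075,"tz": 0,"spin": 3.5},{"claw": 0.02,"tx": 0.076,"ty": -0.086,"tz": 0,"spin": 4},{"claw": 0.02,"tx": 0.084,"ty": -0.095,"tz": 0,"spin": 4.4},{"claw": 0.02,"tx": 0.09,"ty": -0.102,"tz": 0,"spin": 4.6}])

```text
time: 9.25
position: [0.3766, 0.3092, 0.6287]
tool_rot: [-2.568, -1.81, 0.002]
ft_force: [-0.7, 1.3, -7.0]
grip_width: 0.145
```

```bash
python3 go.py 0.377 0.309 0.285 -19.8
```

```text
t 9.25 gp [0.3764 0.3091 0.4652] yaw -19.64 tilt [-1.e-03 -3.e-04 -1.e+00] F [-0.67  1.25 -7.01] w 0.145 q [-1.11 -0.05  0.35  1.43  0.02  1.77 -1.1 ]
shift t [0.0002 0.0007 0.1802] norm 0.18 spin 0.16
```

step_arm(increments=[{"claw": 0.02,"tx": 0,"ty": 0,"tz": 0.01,"spin": 0.1},{"claw": 0.02,"tx": 0,"ty": 0.001,"tz": 0.03,"spin": 0.1},{"claw": 0.02,"tx": 0,"ty": 0.001,"tz": 0.057,"spin": 0.1},{"claw": 0.02,"tx": 0,"ty": 0.001,"tz": 0.087,"spin": 0.1},{"claw": 0.02,"tx": 0,"ty": 0.001,"tz": 0.117,"spin": 0.1},{"claw": 0.02,"tx": 0,"ty": 0.001,"tz": 0.147,"spin": 0.1},{"claw": 0.02,"tx": 0,"ty": 0.001,"tz": 0.168,"spin": 0.1},{"claw": 0.02,"tx": 0,"ty": 0.001,"tz": 0.18,"spin": 0.1}])

```text
time: 9.92
position: [0.3782, 0.3061, 0.445]
tool_rot: [2.57, 1.803, -0.008]
ft_force: [-1.0, -0.6, -7.3]
grip_width: 0.15
```

step_arm(increments=[{"claw": 0.02,"tx": 0,"ty": 0,"tz": 0,"spin": 0},{"claw": 0.02,"tx": 0,"ty": 0,"tz": 0,"spin": 0},{"claw": 0.02,"tx": 0,"ty": 0,"tz": 0,"spin": 0},{"claw": 0.02,"tx": 0,"ty": 0,"tz": 0,"spin": 0}])

```text
time: 10.25
position: [0.3788, 0.3082, 0.4508]
tool_rot: [-2.57, -1.806, -0.005]
ft_force: [0.4, 0.6, -5.9]
grip_width: 0.148
```

```bash
python3 go.py 0.448 0.284 0.285 -19.8; python3 - <<'E'
from h import *
a=imaging.get_image("scene")[130:310,390:600];cp=imaging.camera_params("wrist");b=imaging.get_image("wrist")
cv2.imwrite("pics/f1s.png",cv2.resize(a,None,fx=3,fy=3,interpolation=cv2.INTER_CUBIC));cv2.imwrite("pics/f1w.png",b)
v=[.6194,.2222,-.3455];o=-.009
L=[[o-.173,.034,.262],[o-.173,-.034,.262],[o-.106,.034,.262],[o-.106,-.034,.262],[0,.034,.278],[0,-.034,.278]]
print(proj("wrist",place(*v,L),cp).round(1))
np.savez("cp2.npz",**cp)
E
```

```text
t 10.25 gp [0.3792 0.3086 0.2873] yaw -19.79 tilt [ 0.0024  0.0026 -1.    ] F [ 0.44  0.58 -5.91] w 0.148 q [-1.1  -0.06  0.35  1.78  0.02  1.41 -1.1 ]
shift t [0.0002 0.0731 0.0024] norm 0.073 spin 0.01
[[467.4 173.9]
 [453.9 296.4]
 [602.3 173.8]
 [576.6 296.3]
 [884.3 180.5]
 [828.8 313.1]]
```

View pics/f1w.png

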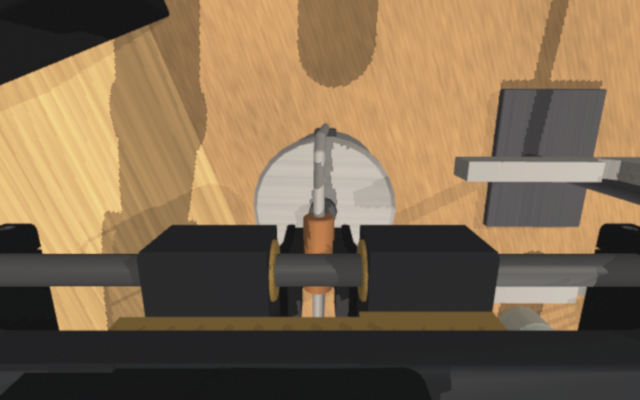

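View pics/f1s.png

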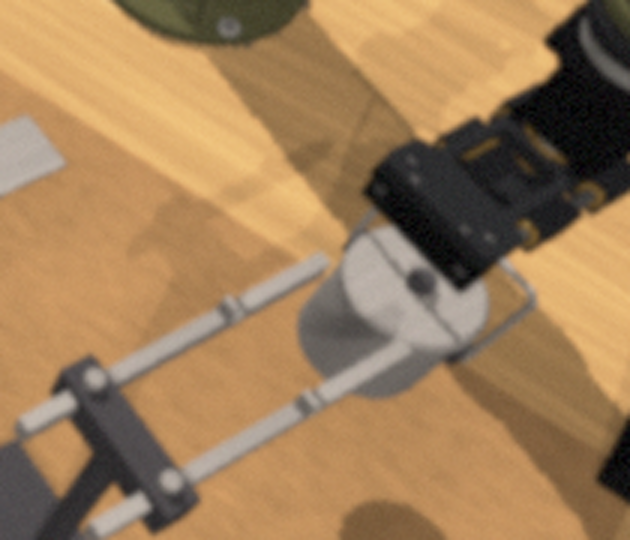

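The wrist view shows the arm end top at about (468,172) against a predicted (467,174), and the bar upright and parallel to the notches near column 319. The scene view shows the washer level in front of both arms with the legs outside them. I'm moving in over the arms.

step_arm(increments=[{"claw": 0.02,"tx": 0,"ty": 0.003,"tz": 0,"spin": 0},{"claw": 0.02,"tx": 0,"ty": 0.009,"tz": 0,"spin": 0},{"claw": 0.02,"tx": 0,"ty": 0.017,"tz": 0,"spin": 0},{"claw": 0.02,"tx": 0,"ty": 0.026,"tz": 0,"spin": 0},{"claw": 0.02,"tx": 0,"ty": 0.036,"tz": 0,"spin": 0},{"claw": 0.02,"tx": 0,"ty": 0.046,"tz": 0,"spin": 0},{"claw": 0.02,"tx": 0,"ty": 0.056,"tz": 0,"spin": 0},{"claw": 0.02,"tx": 0,"ty": 0.066,"tz": 0,"spin": 0}])

```text
time: 11.02
position: [0.4418, 0.2849, 0.4488]
tool_rot: [2.57, 1.805, 0.0]
ft_force: [0.7, 0.2, -6.2]
grip_width: 0.148
```

step_arm(increments=[{"claw": 0.02,"tx": 0,"ty": 0.01,"tz": 0,"spin": 0},{"claw": 0.02,"tx": 0,"ty": 0.02,"tz": 0,"spin": 0},{"claw": 0.02,"tx": 0,"ty": 0.03,"tz": 0,"spin": 0},{"claw": 0.02,"tx": 0,"ty": 0.038,"tz": 0,"spin": 0},{"claw": 0.02,"tx": 0,"ty": 0.044,"tz": 0.002,"spin": 0},{"claw": 0.02,"tx": 0,"ty": 0.048,"tz": 0.005,"spin": 0},{"claw": 0.02,"tx": 0,"ty": 0.049,"tz": 0.008,"spin": 0},{"claw": 0.02,"tx": 0,"ty": 0.049,"tz": 0.01,"spin": 0}])

```text
time: 11.68
position: [0.4866, 0.2689, 0.4382]
tool_rot: [2.57, 1.806, -0.001]
ft_force: [0.2, -0.3, -6.3]
grip_width: 0.148
```

```bash
cat > st.py <<'E'
from h import *
s=get_state();M=R.from_rotvec(s["tool_rot"]).as_matrix();p=s["position"]+M[:,2]*ctrl.hold_point_z
a=-.3455;E=np.array([[np.cos(a),np.sin(a)],[-np.sin(a),np.cos(a)]])
print("t",round(s["time"],2),"gp z",p[2].round(4),"stand xy",(E@(p[:2]-[.6194,.2222])).round(4),"yawerr",(np.degrees(np.arctan2(M[1,1],M[0,1]))+19.8).round(2),"Fstand",(E@s["ft_force"][:2]).round(2),"Fz",s["ft_force"][2].round(2),"tau",s["torque"].round(2),"w",round(s["grip_width"],3))
E
python3 st.py
```

```text
t 11.68 gp z 0.2747 stand xy [-0.1407 -0.0012] yawerr 0.0 Fstand [ 0.3  -0.16] Fz -6.35 tau [-0.17 -0.07 -0.02] w 0.148
```

step_arm(increments=[{"claw": 0.02,"tx": 0,"ty": 0,"tz": 0.001,"spin": 0},{"claw": 0.02,"tx": 0,"ty": 0,"tz": 0.002,"spin": 0},{"claw": 0.02,"tx": 0,"ty": 0,"tz": 0.003,"spin": 0},{"claw": 0.02,"tx": 0,"ty": 0,"tz": 0.004,"spin": 0},{"claw": 0.02,"tx": 0,"ty": 0,"tz": 0.005,"spin": 0},{"claw": 0.02,"tx": 0,"ty": 0,"tz": 0.005,"spin": 0}])

```text
time: 12.18
position: [0.4862, 0.2693, 0.4337]
tool_rot: [-2.569, -1.807, 0.001]
ft_force: [-0.8, -0.5, -6.6]
grip_width: 0.148
```

```bash
python3 st.py
```

```text
t 12.18 gp z 0.2702 stand xy [-0.1414 -0.0008] yawerr 0.05 Fstand [-0.55 -0.78] Fz -6.57 tau [-0.09  0.19  0.03] w 0.148
```

step_arm(increments=[{"claw": 0.02,"tx": 0,"ty": 0,"tz": 0.0005,"spin": 0},{"claw": 0.02,"tx": 0,"ty": 0,"tz": 0.001,"spin": 0},{"claw": 0.02,"tx": 0,"ty": 0,"tz": 0.001,"spin": 0}])

```text
time: 12.43
position: [0.4868, 0.2688, 0.4329]
tool_rot: [2.57, 1.806, 0.001]
ft_force: [0.2, -0.3, -5.4]
grip_width: 0.147
```

```bash
python3 st.py
```

```text
t 12.43 gp z 0.2694 stand xy [-0.1404 -0.0011] yawerr -0.0 Fstand [ 0.32 -0.18] Fz -5.38 tau [-0.21 -0.13  0.02] w 0.147
```

step_arm(increments=[{"claw": 0.02,"tx": 0,"ty": 0,"tz": 0.0005,"spin": 0},{"claw": 0.02,"tx": 0,"ty": 0,"tz": 0.001,"spin": 0},{"claw": 0.02,"tx": 0,"ty": 0,"tz": 0.001,"spin": 0}])

```text
time: 12.68
position: [0.4865, 0.269, 0.4318]
tool_rot: [-2.57, -1.806, 0.0]
ft_force: [-0.8, -0.1, -5.9]
grip_width: 0.154
```

```bash
python3 st.py
```

```text
t 12.68 gp z 0.2683 stand xy [-0.141 -0.001] yawerr 0.01 Fstand [-0.69 -0.39] Fz -5.88 tau [-0.02  0.17  0.02] w 0.154
```

step_arm(increments=[{"claw": 0.02,"tx": 0,"ty": 0,"tz": 0.0005,"spin": 0},{"claw": 0.02,"tx": 0,"ty": 0,"tz": 0.001,"spin": 0},{"claw": 0.02,"tx": 0,"ty": 0,"tz": 0.001,"spin": 0}])

```text
time: 12.93
position: [0.4864, 0.2691, 0.4316]
tool_rot: [-2.569, -1.807, -0.0]
ft_force: [-2.5, -0.9, -1.0]
grip_width: 0.145
```

```bash
python3 st.py
```

```text
t 12.93 gp z 0.2681 stand xy [-0.1411 -0.0009] yawerr 0.02 Fstand [-2.08 -1.67] Fz -1.03 tau [-0.23  0.65  0.01] w 0.145
```

Contact comes at grasp height 0.268, so the bar is on the arm tops as predicted. I'm sliding back gently with the arms carrying the weight.

step_arm(increments=[{"claw": 0.02,"tx": 0,"ty": 0.002,"tz": 0,"spin": 0},{"claw": 0.02,"tx": 0,"ty": 0.004,"tz": 0,"spin": 0},{"claw": 0.02,"tx": 0,"ty": 0.007,"tz": 0,"spin": 0},{"claw": 0.02,"tx": 0,"ty": 0.01,"tz": 0,"spin": 0},{"claw": 0.02,"tx": 0,"ty": 0.013,"tz": 0,"spin": 0},{"claw": 0.02,"tx": 0,"ty": 0.016,"tz": 0,"spin": 0},{"claw": 0.02,"tx": 0,"ty": 0.019,"tz": 0,"spin": 0},{"claw": 0.02,"tx": 0,"ty": 0.021,"tz": 0,"spin": 0}])

```text
time: 13.6
position: [0.506, 0.2629, 0.4315]
tool_rot: [-2.567, -1.807, -0.001]
ft_force: [-5.5, 1.8, 2.3]
grip_width: 0.145
```

```bash
python3 st.py
```

```text
t 13.6 gp z 0.268 stand xy [-0.1208  0.0002] yawerr 0.09 Fstand [-5.76 -0.16] Fz 2.27 tau [0.31 1.34 0.02] w 0.145
```

step_arm(increments=[{"claw": 0.02,"tx": 0,"ty": 0.001,"tz": 0,"spin": 0},{"claw": 0.02,"tx": 0,"ty": 0.002,"tz": 0,"spin": 0},{"claw": 0.02,"tx": 0,"ty": 0.003,"tz": 0,"spin": 0},{"claw": 0.02,"tx": 0,"ty": 0.004,"tz": 0,"spin": 0},{"claw": 0.02,"tx": 0,"ty": 0.004,"tz": 0,"spin": 0}])

```text
time: 14.02
position: [0.5102, 0.2611, 0.4315]
tool_rot: [-2.569, -1.807, -0.002]
ft_force: [-3.3, 2.6, 3.3]
grip_width: 0.148
```

```bash
python3 st.py
```

```text
t 14.02 gp z 0.268 stand xy [-1.159e-01 -1.000e-04] yawerr 0.05 Fstand [-4.03  1.33] Fz 3.32 tau [0.44 0.84 0.06] w 0.148
```

step_arm(increments=[{"claw": 0.02,"tx": 0,"ty": 0.001,"tz": -0.0004,"spin": 0},{"claw": 0.02,"tx": 0,"ty": 0.002,"tz": -0.0004,"spin": 0},{"claw": 0.02,"tx": 0,"ty": 0.003,"tz": -0.0004,"spin": 0},{"claw": 0.02,"tx": 0,"ty": 0.003,"tz": -0.0004,"spin": 0}])

```text
time: 14.35
position: [0.5136, 0.2582, 0.4299]
tool_rot: [2.569, 1.803, -0.002]
ft_force: [0.2, -0.7, -5.6]
grip_width: 0.148
```

```bash
python3 st.py
```

```text
t 14.35 gp z 0.2664 stand xy [-0.1116 -0.0024] yawerr -0.08 Fstand [ 0.43 -0.57] Fz -5.56 tau [-0.22  0.1   0.02] w 0.148
```

step_arm(increments=[{"claw": 0.02,"tx": 0,"ty": 0.001,"tz": 0,"spin": 0},{"claw": 0.02,"tx": 0,"ty": 0.002,"tz": 0,"spin": 0},{"claw": 0.02,"tx": 0,"ty": 0.002,"tz": 0,"spin": 0}])

```text
time: 14.6
position: [0.5153, 0.2581, 0.4307]
tool_rot: [2.57, 1.805, -0.001]
ft_force: [0.2, -0.7, -6.0]
grip_width: 0.142
```

```bash
python3 st.py
```

```text
t 14.6 gp z 0.2672 stand xy [-0.11   -0.0017] yawerr -0.05 Fstand [ 0.43 -0.54] Fz -6.04 tau [-0.12  0.04 -0.01] w 0.142
```

The weight is back on the tool at stand x ≈ -0.110, so the bar is over the notches. Lowering now.

step_arm(increments=[{"claw": 0.02,"tx": 0,"ty": 0,"tz": 0.001,"spin": 0},{"claw": 0.02,"tx": 0,"ty": 0,"tz": 0.002,"spin": 0},{"claw": 0.02,"tx": 0,"ty": 0,"tz": 0.003,"spin": 0},{"claw": 0.02,"tx": 0,"ty": 0,"tz": 0.004,"spin": 0},{"claw": 0.02,"tx": 0,"ty": 0,"tz": 0.005,"spin": 0},{"claw": 0.02,"tx": 0,"ty": 0,"tz": 0.005,"spin": 0}])

```text
time: 15.1
position: [0.5147, 0.2589, 0.426]
tool_rot: [2.57, 1.807, -0.0]
ft_force: [0.4, 0.4, -6.2]
grip_width: 0.143
```

```bash
python3 st.py
```

```text
t 15.1 gp z 0.2625 stand xy [-0.111 -0.001] yawerr 0.03 Fstand [0.24 0.47] Fz -6.19 tau [-0.13  0.09 -0.03] w 0.143
```

step_arm(increments=[{"claw": 0.02,"tx": 0,"ty": 0,"tz": 0.001,"spin": 0},{"claw": 0.02,"tx": 0,"ty": 0,"tz": 0.002,"spin": 0},{"claw": 0.02,"tx": 0,"ty": 0,"tz": 0.002,"spin": 0}])

```text
time: 15.35
position: [0.5149, 0.2587, 0.4243]
tool_rot: [2.57, 1.806, 0.001]
ft_force: [0.6, -1.0, -5.8]
grip_width: 0.145
```

```bash
python3 st.py
```

```text
t 15.35 gp z 0.2608 stand xy [-0.1106 -0.001 ] yawerr 0.01 Fstand [ 0.89 -0.74] Fz -5.82 tau [-0.18 -0.    0.01] w 0.145
```

step_arm(increments=[{"claw": 0.02,"tx": 0,"ty": 0,"tz": 0.0005,"spin": 0},{"claw": 0.02,"tx": 0,"ty": 0,"tz": 0.001,"spin": 0},{"claw": 0.02,"tx": 0,"ty": 0,"tz": 0.0015,"spin": 0},{"claw": 0.02,"tx": 0,"ty": 0,"tz": 0.0015,"spin": 0}])

```text
time: 15.68
position: [0.5151, 0.2586, 0.4236]
tool_rot: [2.57, 1.806, 0.003]
ft_force: [-0.2, -1.6, -0.6]
grip_width: 0.146
```

```bash
python3 st.py
```

```text
t 15.68 gp z 0.2601 stand xy [-0.1102 -0.0009] yawerr -0.01 Fstand [ 0.38 -1.56] Fz -0.56 tau [-0.39 -0.05 -0.01] w 0.146
```

step_arm(increments=[{"claw": 0.02,"tx": 0,"ty": 0,"tz": 0.0005,"spin": 0},{"claw": 0.02,"tx": 0,"ty": 0,"tz": 0.001,"spin": 0},{"claw": 0.02,"tx": 0,"ty": 0,"tz": 0.001,"spin": 0}])

```text
time: 15.93
position: [0.5155, 0.2585, 0.423]
tool_rot: [2.57, 1.805, 0.005]
ft_force: [2.9, -1.4, 3.0]
grip_width: 0.147
```

```bash
python3 st.py
```

```text
t 15.93 gp z 0.2595 stand xy [-0.1097 -0.0007] yawerr -0.02 Fstand [ 3.18 -0.39] Fz 2.97 tau [-0.46 -0.44 -0.  ] w 0.147
```

step_arm(increments=[{"claw": 0.02,"tx": 0,"ty": 0.0006,"tz": 0,"spin": 0},{"claw": 0.02,"tx": 0,"ty": 0.0012,"tz": 0,"spin": 0},{"claw": 0.02,"tx": 0,"ty": 0.0016,"tz": 0.0005,"spin": 0},{"claw": 0.02,"tx": 0,"ty": 0.0016,"tz": 0.0005,"spin": 0}])

```text
time: 16.27
position: [0.5166, 0.2583, 0.4218]
tool_rot: [2.57, 1.806, 0.003]
ft_force: [2.5, -1.5, 4.3]
grip_width: 0.15
```

```bash
python3 st.py
```

```text
t 16.27 gp z 0.2583 stand xy [-0.1087 -0.0006] yawerr 0.01 Fstand [ 2.84 -0.57] Fz 4.34 tau [-0.39 -0.48  0.09] w 0.15
```

The grasp height is now 0.2583, which matches fully home (0.2582). I'm releasing gently, then looking before I withdraw.

step_arm(increments=[{"claw": 0.02,"tx": 0,"ty": 0,"tz": 0,"spin": 0},{"claw": 0.02,"tx": 0,"ty": 0,"tz": 0,"spin": 0},{"claw": 0.02,"tx": 0,"ty": 0,"tz": 0,"spin": 0},{"claw": 0.2,"tx": 0,"ty": 0,"tz": 0,"spin": 0},{"claw": 0.3,"tx": 0,"ty": 0,"tz": 0,"spin": 0},{"claw": 0.45,"tx": 0,"ty": 0,"tz": 0,"spin": 0},{"claw": 0.45,"tx": 0,"ty": 0,"tz": 0,"spin": 0},{"claw": 0.45,"tx": 0,"ty": 0,"tz": 0,"spin": 0}], force=3)

```text
time: 16.93
position: [0.5157, 0.2586, 0.4207]
tool_rot: [-2.569, -1.807, 0.003]
ft_force: [-0.2, -0.8, -0.1]
grip_width: 0.401
```

```bash
python3 st.py; python3 - <<'E'
from h import *
a=imaging.get_image("scene")[170:310,390:580];b=imaging.get_image("wrist")
A=cv2.resize(a,None,fx=2.1,fy=2.1,interpolation=cv2.INTER_CUBIC)
B=cv2.resize(b[80:374,180:580],(400,294))
cv2.imwrite("pics/rel.png",np.hstack([A[:294,:399],B]))
E
```

```text
t 16.93 gp z 0.2572 stand xy [-0.1102 -0.001 ] yawerr 0.05 Fstand [ 0.05 -0.79] Fz -0.07 tau [-0.16  0.04  0.  ] w 0.401
```

View pics/rel.png

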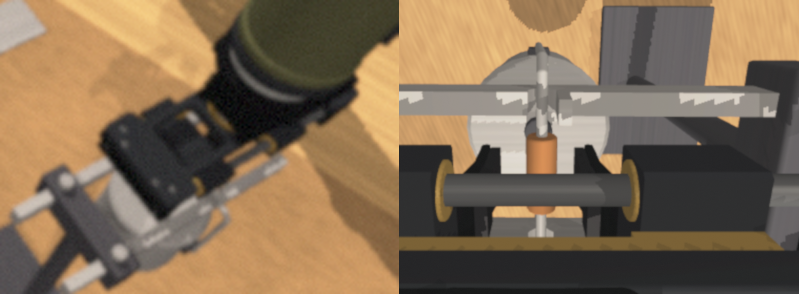

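The wire sits in the left arm's notch at (542,100) in this picture, the grip hangs free between the open fingers, and the force is near zero. Withdrawing straight up.

step_arm(increments=[{"claw": 0.45,"tx": 0,"ty": 0,"tz": -0.005,"spin": 0},{"claw": 0.45,"tx": 0,"ty": 0,"tz": -0.012,"spin": 0},{"claw": 0.45,"tx": 0,"ty": 0,"tz": -0.025,"spin": 0},{"claw": 0.45,"tx": 0,"ty": 0,"tz": -0.045,"spin": 0},{"claw": 0.45,"tx": 0,"ty": 0,"tz": -0.07,"spin": 0},{"claw": 0.45,"tx": 0,"ty": 0,"tz": -0.1,"spin": 0},{"claw": 0.45,"tx": 0,"ty": 0,"tz": -0.13,"spin": 0},{"claw": 0.45,"tx": 0,"ty": 0,"tz": -0.15,"spin": 0}])

```text
time: 17.7
position: [0.5161, 0.2578, 0.5761]
tool_rot: [2.57, 1.807, 0.008]
ft_force: [1.3, 1.2, 0.4]
grip_width: 0.452
```

step_arm(increments=[{"claw": 0.45,"tx": 0,"ty": -0.03,"tz": -0.01,"spin": 0},{"claw": 0.45,"tx": 0,"ty": -0.06,"tz": -0.02,"spin": 0},{"claw": 0.45,"tx": 0.02,"ty": -0.09,"tz": -0.02,"spin": 0},{"claw": 0.45,"tx": 0.05,"ty": -0.1,"tz": -0.02,"spin": 0},{"claw": 0.45,"tx": 0.09,"ty": -0.1,"tz": -0.02,"spin": 0},{"claw": 0.45,"tx": 0.13,"ty": -0.1,"tz": -0.02,"spin": 0},{"claw": 0.45,"tx": 0.16,"ty": -0.1,"tz": -0.02,"spin": 0},{"claw": 0.45,"tx": 0.17,"ty": -0.1,"tz": -0.02,"spin": 0}])

```text
time: 18.37
position: [0.479, 0.4572, 0.5901]
tool_rot: [-2.565, -1.813, 0.001]
ft_force: [-0.3, 0.0, -1.4]
grip_width: 0.455
```

```bash
python3 st.py; python3 - <<'E'
from h import *
a=imaging.get_image("scene")[170:310,390:580];b=imaging.get_image("top")[180:320,90:280]
f=lambda a:cv2.resize(a,None,fx=2.1,fy=2.1,interpolation=cv2.INTER_CUBIC)
cv2.imwrite("pics/end.png",np.hstack([f(a),f(b)]))
v=[.6194,.2222,-.3455];o=-.009
L=[[o-.1,.0,.2545],[o-.1,.052,.2545],[o-.1,-.052,.2545],[o-.1,0,.1945]]
for n,c in(("scene",(390,170)),("top",(90,180))): print(n,((proj(n,place(*v,L))-c)*2.1).round(0).tolist())
E
```

```text
t 18.37 gp z 0.4266 stand xy [-0.2119  0.1736] yawerr 0.31 Fstand [-0.29 -0.05] Fz -1.35 tau [-0.07  0.14  0.04] w 0.455
scene [[185.0, 163.0], [228.0, 214.0], [145.0, 116.0], [161.0, 190.0]]
top [[134.0, 209.0], [69.0, 198.0], [198.0, 220.0], [161.0, 211.0]]
```

View pics/end.png

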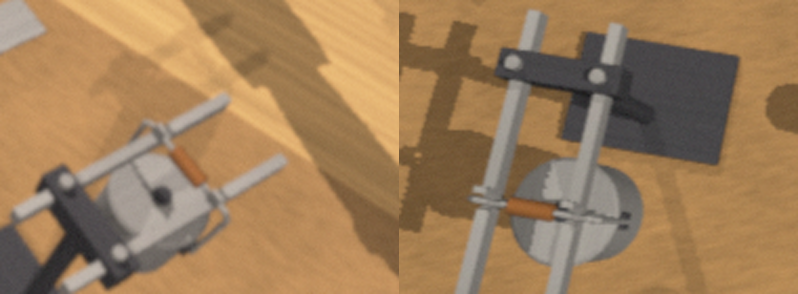

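The washer hangs level with the wire in both notches. The grip is at (131,209) in the top crop against a predicted (134,209), and the gripper is clear. Handing in.

```bash
python3 -c "
from bench import workorder;print(workorder.close_job())"
```

```text
the job is handed in; nothing more can be done
None
```

The washer is hanging on the stand with its bail wire in both notches, and I handed the job in at about 18.5 s of the 72 s allowed. The hand-in gave no verdict.

- **Picking it out:** I took the largest of the three washers. Its bail was raised about 0.36 rad (20°) rather than lying flat.
- **Swinging and carrying:** I swung the bail upright with a light grip while the washer stood on the table. I then lifted it, carried it over the stand and came in from the front of the arms.
- **Hanging:** I laid the wire on both arms, slid it back until it was over the notches, lowered it home and let go. The highest force I read at the stand was about 6 N sideways on the tool, in the readings taken between moves. The arms carried up to about 9 N downward (weight plus my push), also under the 20 N limit.
- **Last checks:** Before release the bar height matched the home position to about 0.1 mm. After withdrawal the grip was within 3 px of its predicted place in the top-view crop. In the scene view it was about 3 px out too, and the washer looked level there. The robot touched nothing.
- **Disagreements:** On the way down the wire first caught on the front slope of the notches, about 1.5 mm high. A 1.6 mm nudge back settled it. My first fit of the washer, which assumed a flat bail, was off by up to 5 px until I allowed for the raised angle.
- **Bystanders:** I did not disturb the jar, brush pot or palette knife on purpose, but I did not check all of them in a final full picture.
- **Pictures:** I viewed 11, one over the budget of 10.

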